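Seat a label holder behind the rack lip and hold it down

ROBOT

A 6-joint arm with a two-finger parallel gripper is mounted at the origin on the work surface. World frame = base frame: x ahead of the robot, y to its left, z up, the work surface at z = 0. Lengths are in m, angles in degrees, forces in N, time in s.
With the tool pointing down it reaches from about 0.35 to 0.875 m from the base axis. Payload 4.2 kg.
Tool frame: the origin (TCP) lies between the finger pads; the fingertips stand 17 mm ahead of it and the grasp point (between the pads) lies 2 mm behind it; z points along the fingers, y is the line along which they close (so a half turn about z gives the same grasp; the last joint's range is limited). The gripper opens to 87 mm and grips with 3 to 60 N. Pads are 19 mm wide; open, the fingers measure 117 mm over their backs; the gripper's body (75 mm by 190 mm) begins 51 mm behind the grasp point.
Start: joints at [-50.501, 22.042, 0.453, 0, -68.411, -14.817], TCP at [0.261, -0.568, 0.24] pointing down, gripper open.
Joint ranges: [-179.83, 179.83], [-69.29, 118.12], [-61.27, 80.66], [-181.25, 117.63], [-171.15, -9.14], [-177.46, 177.46]. Speed limits (degrees/s): [159.86, 159.86, 180, 180, 180, 180].

INTERFACE

Orientations are given as a 3x3 rotation matrix whose columns are the frame's x, y, z axes.
In Python, from station import r gives the robot as it stands.
- The arm moves only by the tool servo_tool, never from a script. Its argument "targets" is a list of rows, each a list of 5 numbers: the shift along the world's x, y, z in units of 30 mm (1.0 is 30 mm), then the turn about the world's z in rad, then the finger opening in mm, from 0 to 87. In form: [[x, y, z, turn, gripper], ...]. A call has exactly 5 rows; each row is the pose to reach, as a shift and turn from the pose commanded when the call began; what a row does not reach only later rows make up. A row lasts 1/12 s, in which the tool goes at most 41.7 mm and 7.16 degrees, less where a joint would pass 70% of its speed; a pose out of reach is approached as far as the arm can. A call with a gripper value outside its range is refused whole. The fingers move at their own pace and stop on an object; the grip force is fixed at half the most. Time passes only in rows, so rows that repeat a pose let the fingers close, or fill a call up. It gives the time, the measured TCP pose, the force, the opening and the grip force at its end, in the units of the state.
- r.sense(): the state, without advancing time (a new reading comes with each control period).
- r.capture(name): name is "scene" or "top"; returns a dict with "pixels" (400x640x3 uint8, red, green, blue), "fx", "fy", "cx", "cy" (pixels), "world_from_camera" (4x4, takes a point from camera to world coordinates). Camera axes: x right, y down, z forward; pixel columns grow to the right and rows downward; lengths in m; the calibration is good to about 2 mm. A picture is of the moment at which its call begins. There is no depth.
- r.finish_job(): hands the job in; it is judged then, once.
The state is a dict: "time_s": time; "joints": joint angles; "joint_velocities": joint speeds; "effort": joint torques, N m; "tcp_pos": TCP position; "ee_rot": TCP orientation; "wrist_force": force on the tool from outside, world axes, zero at the start; "moment": the same for the moment, N m; "gripper_width": opening from 0.0 (shut) to 1.0 (fully open); "gripper_force": force on a finger pad.
Only numpy, scipy, OpenCV 4.12 (cv2) and the standard library are available. Lean on these libraries where they do the work, as an engineer would, in place of code of your own. Each camera call takes 0.05 s, during which the arm holds its last target. There are 200 camera calls.

TASK

Lift the spare label holder out of its wooden stand, pass its rod down through the eyelet beside the free bay on the front edge of the cast rack, and push its plate down behind the lip, card facing out like its neighbour, until it is fully home with the spring strip at the bottom pressed down. Finish while still holding it pressed home with the gripper, because the strip would push it up again. Leave everything else on the bench where it is.

Things in the scene. Friction and masses are not known exactly. Their poses are not given: they have to be found in the camera images.
- holder: Spare label holder, ~70 g, upright in the stand. Origin: middle of its plate's lower edge; z up, y along the plate, paper card on the -x face. Plate 60 (y) x 6 (x) x 50 mm (z 0 to 50). On top a grip rail, 36 (y) x 10 (x) mm, z 49 to 71: grip it across x near z = 60 from above. An arm (z 37 to 45) at +y carries a rod, see rod_tip.
- rod_tip (a point): Lower end of the label holder's steel rod (holder frame 0, 46, -26 mm). The rod is 8 mm in diameter, parallel to the holder's z, from z = 46 down to -26 mm; its last 7 mm taper to 3 mm.
- stand: Fixed wooden stand 70 x 52 mm; origin on the bench under its middle, same yaw as the holder at the start. Pocket floor 35 mm above the bench, walls up to 50 mm on both faces of the plate; the rod hangs free outside it at +y.
- rack: Fixed low rack for dental casts. Origin on the bench under the middle of the FREE label bay in its front edge; x into the rack (away from the robot), y along the edge, z up. White board x 12 to 197, y -185 to 85 mm, top at z = 89 mm. The bay at y = -118 mm holds an identical fixed holder, seated as the spare should be: card to -x, rod at +y.
- slot (a point): Middle of the free bay, on the unpressed strip (rack frame 0, 0, 75 mm; axes as the rack's). Slot 10 mm wide (x), 66 mm long (y), open above and at its ends, between lip and back wall; walls straight to 14 mm above this point, then flared, 20 mm apart at 22 mm. Home: holder axes parallel to these, its origin 10 mm below this point (strip on its stop).
- eyelet (a point): Centre of the upper mouth of the free bay's eyelet: steel plate 24 x 24 x 8 mm with a vertical 12 mm through hole (slot frame 0, 46, 10 mm), free air below. The rod is through it before the plate reaches the lip.
- strip (a joint): Spring strip in the bottom of the free bay: 0 = up, 0.010 m = pressed right down on its stop. It needs about 4 N to start moving and 10 N to reach the stop, and springs up again when let go; the holder's own weight does not press it.
- model_a: Bystander, to be left alone: dental plaster cast on a 58 x 66 mm base, 38 mm high, on the rack's board; origin under its middle.
- jar: Bystander, to be left alone: jar, 52 mm across, 55 mm high, on the rack's board; origin under its middle.
- bin: Bystander, to be left alone: loose open bin 120 x 100 x 60 mm, behind the stand; origin under its middle.
- bottle: Bystander, to be left alone: bottle, 48 mm across, 130 mm high, beside the stand; origin under its middle.
- model_b: Bystander, to be left alone: dental plaster cast, 58 x 66 mm, 38 mm high, on the bench beside the stand; origin under its middle.
- knife: Bystander, to be left alone: wax spatula 170 mm long lying on the bench along its x axis.
- bowl: Bystander, to be left alone: mixing bowl, 100 mm across, 55 mm high, on the bench; origin under its middle.

How it is judged:
By the outcome, as a careful person would: the job done as asked, in the order asked, and still so for the second after the job is handed in, while the arm keeps its last pose, push and grip.
It also fails if it takes over 48 s, if anything falls off the work surface, if the arm or the gripper's body presses on something with over 40 N, if the wrist force passes 120 N, or if a joint passes its speed limit or range.

## Working session

There is one attempt and no reset: what is moved stays moved. The work goes in short steps, Python scripts to look and compute and a tool call to move; the robot and the scene stay as the last step left them, time stands still between calls to the robot, and variables do not carry over. Pictures are saved under pics/ and viewed, at most 10 in all, crops included, and the job is handed in when it is done.

Besides the shell and the picture viewer there is one more tool, called after "Request:" as name(argument=value, ...) on one line, values as JSON. servo_tool: Moves the arm, as the interface text tells. Its arguments: {"type":"object","properties":{"targets":{"type":"array","items":{"type":"array","items":{"type":"number"}}}},"required":["targets"]}

```bash
mkdir -p pics; python3 - <<'E'
from station import r
import cv2,numpy as np,pickle
for n in("scene","top"):
    c=r.capture(n); pickle.dump(c,open(n+".pkl","wb"))
    cv2.imwrite(f"pics/{n}0.png",c["pixels"][:,:,::-1])
    print(n,c["fx"],c["cx"],c["cy"]);print(np.round(c["world_from_camera"],3))
s=r.sense();print(s["time_s"],s["tcp_pos"],s["ee_rot"],s["gripper_width"])
E
```

```text
scene 450.941125157899 318.7256554904193 206.13616233830535
[[ 0.183  0.597 -0.781  1.529]
 [ 0.983 -0.101  0.153 -0.192]
 [ 0.013 -0.796 -0.605  0.851]
 [ 0.     0.     0.     1.   ]]
top 484.7147404931211 325.5807868841722 189.81416813096524
[[-0.029 -0.995  0.094  0.412]
 [-1.     0.029  0.005  0.009]
 [-0.008 -0.094 -0.996  1.424]
 [ 0.     0.     0.     1.   ]]
0.1 [ 0.26080624 -0.56744988  0.23859058] [[-9.08722102e-01 -4.17400721e-01 -8.83021025e-04]
 [-4.17401643e-01  9.08720544e-01  1.68546174e-03]
 [ 9.89064014e-05  1.90019076e-03 -9.99998190e-01]] 0.9957503448510406
```

View pics/scene0.png

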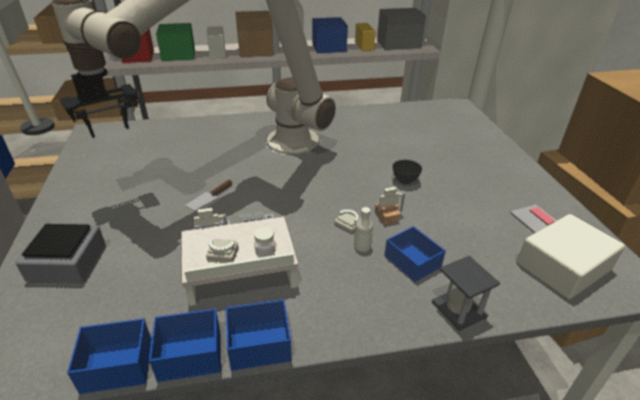

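View pics/top0.png

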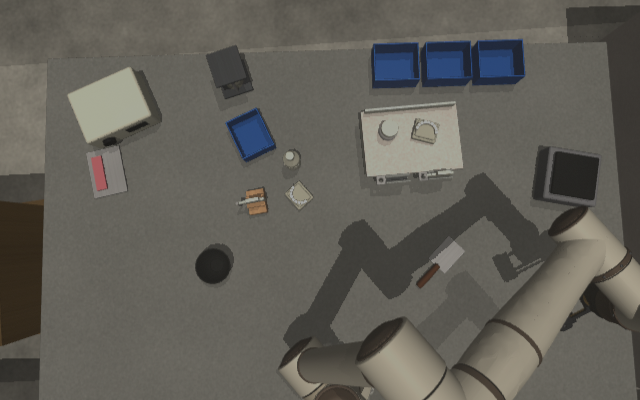

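The scene view shows the stand at about (388,208) and the rack at (240,245). In the top view the stand is at (255,200) and the rack's front edge at about (412,178). I'll zoom in on both.

```bash
python3 - <<'E'
import cv2,numpy as np,pickle
t=pickle.load(open("top.pkl","rb"))["pixels"][:,:,::-1];s=pickle.load(open("scene.pkl","rb"))["pixels"][:,:,::-1]
def c(i,x,y,w,h,W,H): return cv2.resize(i[y:y+h,x:x+w],(W,H),interpolation=cv2.INTER_CUBIC)
# top: x10/x7 ; scene x5
a=np.hstack([c(t,230,180,40,40,400,400),c(s,365,180,40,50,320,400)])
cv2.imwrite("pics/a.png",a)
b=np.vstack([c(t,355,160,114,30,798,210),c(s,175,200,133,60,798,360)])
cv2.imwrite("pics/b.png",b)
E
```

```text
(no output)
```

View pics/a.png

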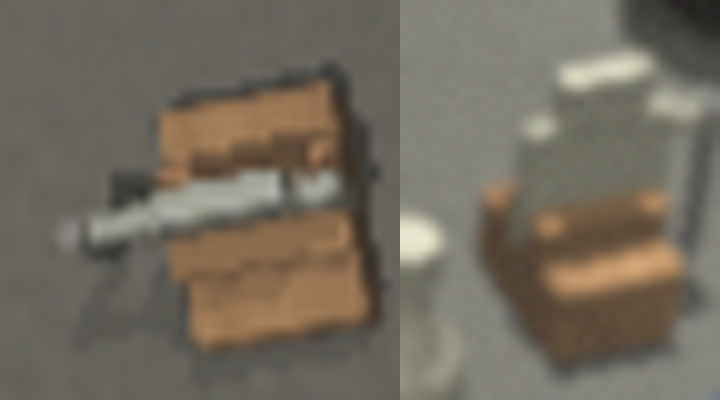

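View pics/b.png

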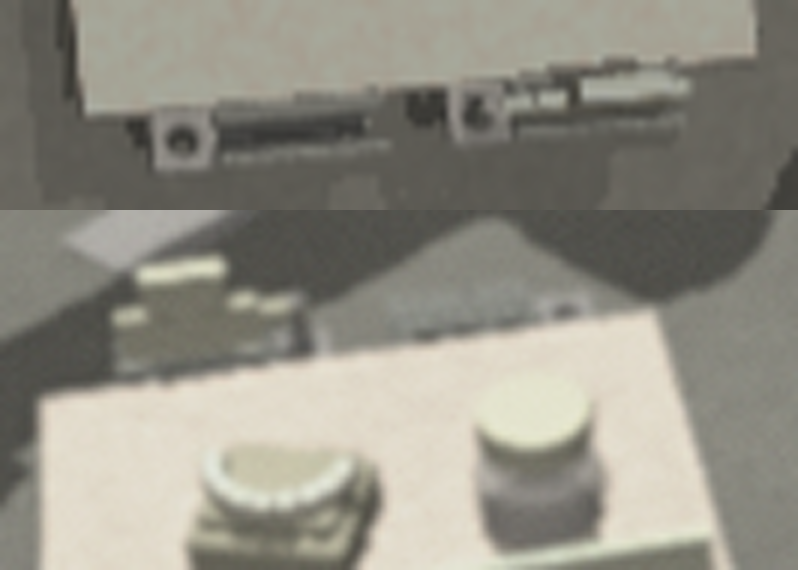

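The stand crop shows the rail top from about (155,205) to (280,185), with the rod at (72,235) towards +y. The rack crop shows the free eyelet hole at about (182,142) and the neighbour's rail at about (635,88). The card is on the robot-facing side, so the spare already faces the right way. Next I'll fit the poses.

```bash
cat > h.py <<'E'
import numpy as np,cv2,pickle
from scipy.optimize import least_squares
def proj(c,P):
    W=np.array(c["world_from_camera"]);q=(np.atleast_2d(P)-W[:3,3])@W[:3,:3]
    return np.c_[c["fx"]*q[:,0]/q[:,2]+c["cx"],c["fy"]*q[:,1]/q[:,2]+c["cy"]]
def tf(p,P):
    a=p[2];R=np.array([[np.cos(a),-np.sin(a),0],[np.sin(a),np.cos(a),0],[0,0,1]])
    return np.atleast_2d(P)/1000@R.T+[p[0],p[1],p[3] if len(p)>3 else 0]
def fit(obs,p0,show=True):
    # obs: list of (cam, pixel, local mm)
    f=lambda p:np.concatenate([(proj(c,tf(p,P))-u).ravel() for c,u,P in obs])
    s=least_squares(f,p0,loss="soft_l1",x_scale=[.01,.01,.05,.01][:len(p0)])
    if show: print(np.round(s.x,4),"yaw",np.degrees(s.x[2]).round(2));print(np.round(f(s.x).reshape(-1,2),1).tolist())
    return s.x
E
python3 - <<'E'
from h import *
t=pickle.load(open("top.pkl","rb"));s=pickle.load(open("scene.pkl","rb"))
def m(x0,y0,k,u,v):return np.array([x0+(u+.5)/k-.5,y0+(v+.5)/k-.5])
T=lambda u,v:m(355,160,7,u,v); S=lambda u,v:m(175,200,6,u,v-210)
To=[(t,T(85,115),(12,85,89)),(t,T(755,57),(12,-185,89)),(t,T(182,142),(0,46,85)),(t,T(635,88),(0,-118,136))]
So=[(s,S(655,308),(12,85,89)),(s,S(40,400),(12,-185,89)),(s,S(568,308),(0,46,85)),(s,S(180,268),(0,-118,136))]
for o in(To,So,To+So): fit(o,[.42,-.2,.07])
T=lambda u,v:m(230,180,10,u,v); S=lambda u,v:m(365,180,8,u-400,v)
To=[(t,T(75,235),(0,46,81)),(t,T(157,207),(0,18,106)),(t,T(280,185),(0,-18,106)),(t,T(340,186),(0,-30,85))]
So=[(s,S(558,76),(0,-18,106)),(s,S(655,63),(0,18,106)),(s,S(525,128),(0,-30,85)),(s,S(700,100),(0,50,80))]
for o in(To,So,To+So): fit(o,[.4,.2,.17])
from station import r
x=r.sense()['tcp_pos'];print(proj(t,x),proj(s,x))
E
```

```text
[ 0.5648 -0.1849  0.0588] yaw 3.37
[[-0.2, 0.3], [1.1, 0.1], [0.3, -0.3], [-1.3, -0.1]]
[ 0.5653 -0.1854  0.0677] yaw 3.88
[[0.1, -0.3], [-0.0, -0.5], [-0.3, 0.2], [0.2, 0.7]]
[ 0.5649 -0.1852  0.0607] yaw 3.48
[[-0.1, 0.4], [1.2, -0.1], [0.4, -0.3], [-1.2, -0.3], [0.2, -0.3], [-0.0, -0.9], [-0.2, 0.2], [0.3, 0.4]]
[0.5158 0.2177 0.1511] yaw 8.66
[[-0.3, -0.1], [-0.1, 0.2], [0.6, 0.1], [-0.1, -0.2]]
[0.5168 0.2158 0.1849] yaw 10.6
[[0.1, 0.2], [-1.0, -0.6], [-0.2, 0.5], [1.9, -0.1]]
[0.516  0.2171 0.1562] yaw 8.95
[[-0.1, -0.1], [0.1, 0.2], [0.8, -0.0], [0.1, -0.3], [0.3, -0.1], [-0.6, -0.7], [-0.0, 0.1], [2.4, -0.1]]
[[571.06700708 291.66754669]] [[107.96239228 125.96396655]]
```

Request:
servo_tool(targets=[[0.34,1.05,0,0.052,60],[0.68,2.1,0,0.104,60],[1.02,3.15,0,0.156,60],[1.36,4.2,0,0.208,60],[1.7,5.24,0,0.26,60]])

```text
time_s: 0.52
tcp_pos: [0.3119, -0.409, 0.239]
ee_rot: [[-0.769, -0.639, -0.001], [-0.639, 0.769, 0.001], [0.0, 0.001, -1.0]]
wrist_force: [0.8, -0.1, 0.9]
gripper_width: 0.73
gripper_force: 0.0
```

Request:
servo_tool(targets=[[0.34,1.05,0,0.052,60],[0.68,2.1,0,0.104,60],[1.02,3.15,0,0.156,60],[1.36,4.2,0,0.208,60],[1.7,5.24,0,0.26,60]])

```text
time_s: 0.93
tcp_pos: [0.3629, -0.2518, 0.2393]
ee_rot: [[-0.579, -0.815, -0.0], [-0.815, 0.579, 0.0], [-0.0, 0.001, -1.0]]
wrist_force: [0.9, 0.4, -0.4]
gripper_width: 0.689
gripper_force: 0.0
```

Request:
servo_tool(targets=[[0.34,1.05,0,0.052,60],[0.68,2.1,0,0.104,60],[1.02,3.15,0,0.156,60],[1.36,4.2,0,0.208,60],[1.7,5.24,0,0.26,60]])

```text
time_s: 1.35
tcp_pos: [0.4139, -0.0946, 0.2395]
ee_rot: [[-0.35, -0.937, -0.0], [-0.937, 0.35, 0.0], [-0.0, 0.0, -1.0]]
wrist_force: [1.0, -0.9, -0.0]
gripper_width: 0.688
gripper_force: 0.0
```

Request:
servo_tool(targets=[[0.34,1.05,0,0.052,60],[0.68,2.1,0,0.104,60],[1.02,3.15,0,0.156,60],[1.36,4.2,0,0.208,60],[1.7,5.24,0,0.26,60]])

```text
time_s: 1.77
tcp_pos: [0.4649, 0.0626, 0.2393]
ee_rot: [[-0.097, -0.995, -0.0], [-0.995, 0.097, -0.0], [0.0, 0.0, -1.0]]
wrist_force: [0.3, 0.1, -0.1]
gripper_width: 0.693
gripper_force: 0.0
```

Request:
servo_tool(targets=[[0.34,1.05,0,0.052,60],[0.68,2.1,0,0.104,60],[1.02,3.15,0,0.156,60],[1.7,5.2,0,0.25,60],[1.7,5.2,0,0.25,60]])

```text
time_s: 2.18
tcp_pos: [0.5168, 0.2202, 0.2389]
ee_rot: [[0.154, -0.988, 0.0], [-0.988, -0.154, 0.0], [-0.0, -0.0, -1.0]]
wrist_force: [0.2, 0.0, 0.1]
gripper_width: 0.691
gripper_force: 0.0
```

Request:
servo_tool(targets=[[0,-0.1,-0.6,0,60],[0,-0.1,-1.2,0,60],[0,-0.1,-1.8,0,60],[0,-0.1,-2.4,0,60],[0,-0.1,-3,0,60]])

```text
time_s: 2.6
tcp_pos: [0.5156, 0.2139, 0.1483]
ee_rot: [[0.15, -0.989, -0.001], [-0.989, -0.15, -0.0], [0.0, 0.001, -1.0]]
wrist_force: [-0.3, -0.3, 0.4]
gripper_width: 0.689
gripper_force: 0.0
```

Request:
servo_tool(targets=[[0,0,-0.5,0,60],[0,0,-1.0,0,60],[0,0,-1.5,0,60],[0,0,-1.83,0,60],[0,0,-1.83,0,60]])

```text
time_s: 3.02
tcp_pos: [0.5145, 0.2129, 0.0921]
ee_rot: [[0.149, -0.989, -0.005], [-0.989, -0.149, -0.003], [0.002, 0.005, -1.0]]
wrist_force: [-0.3, -0.0, 0.2]
gripper_width: 0.687
gripper_force: 0.0
```

Request:
servo_tool(targets=[[0,0,0,0,30],[0,0,0,0,20],[0,0,0,0,16],[0,0,0,0,12],[0,0,0,0,6]])

```text
time_s: 3.43
tcp_pos: [0.5163, 0.2142, 0.0954]
ee_rot: [[0.149, -0.989, 0.001], [-0.989, -0.149, 0.001], [-0.001, -0.001, -1.0]]
wrist_force: [-0.4, 0.3, 0.6]
gripper_width: 0.397
gripper_force: 0.0
```

Request:
servo_tool(targets=[[0,0,0,0,0],[0,0,0,0,0],[0,0,0,0,0],[0,0,0,0,0],[0,0,0,0,0]])

```text
time_s: 3.85
tcp_pos: [0.5161, 0.214, 0.0947]
ee_rot: [[0.15, -0.989, 0.0], [-0.989, -0.15, 0.0], [-0.0, -0.0, -1.0]]
wrist_force: [0.1, 0.7, 1.5]
gripper_width: 0.112
gripper_force: 30.0
```

```bash
python3 - <<'E'
from station import r
import cv2,numpy as np,pickle
t=r.capture("top");s=r.capture("scene")
def c(i,x,y,w,h,W,H): return cv2.resize(i["pixels"][y:y+h,x:x+w,::-1],(W,H),interpolation=cv2.INTER_CUBIC)
cv2.imwrite("pics/c.png",np.hstack([c(t,230,170,50,60,350,420),c(s,355,165,60,60,420,420)]))
x=r.sense();print(x["gripper_width"],x["gripper_force"],x["tcp_pos"],x["wrist_force"],x["moment"])
E
```

```text
0.10942995285715731 29.99951425124891 [0.51609609 0.21396589 0.09472655] [-0.38543837 -0.2333832  -0.28274834] [0.01434522 0.16872162 0.00399368]
```

View pics/c.png

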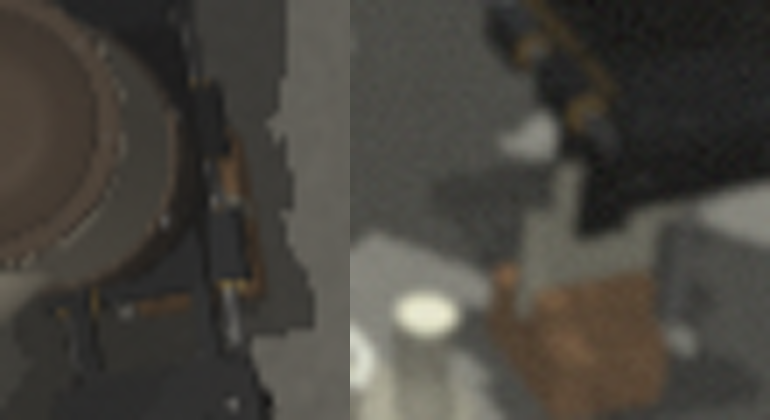

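The holder is gripped (opening about 9.7 mm, 30 N). Both fingers are on the rail and the holder is still upright in the stand. I'll lift it straight up.

Request:
servo_tool(targets=[[0,0,0.2,0,0],[0,0,0.6,0,0],[0,0,1.1,0,0],[0,0,1.8,0,0],[0,0,2.5,0,0]])

```text
time_s: 4.37
tcp_pos: [0.5155, 0.2135, 0.1702]
ee_rot: [[0.149, -0.989, -0.002], [-0.989, -0.149, -0.001], [0.001, 0.002, -1.0]]
wrist_force: [0.3, 0.3, -0.6]
gripper_width: 0.111
gripper_force: 30.0
```

Request:
servo_tool(targets=[[0,0,0.7,0,0],[0,0,1.4,0,0],[0,0,2.1,0,0],[0,0,2.8,0,0],[0,0,3.0,0,0]])

```text
time_s: 4.78
tcp_pos: [0.5172, 0.2145, 0.2636]
ee_rot: [[0.15, -0.989, 0.006], [-0.989, -0.15, 0.003], [-0.002, -0.006, -1.0]]
wrist_force: [0.6, -0.1, 0.1]
gripper_width: 0.11
gripper_force: 30.0
```

```bash
python3 - <<'E'
from h import *
t=pickle.load(open("top.pkl","rb"))
g=cv2.cvtColor(t["pixels"],cv2.COLOR_RGB2GRAY).astype(float)
W=np.array(t["world_from_camera"])
def ray(u,v,z):
    d=W[:3,:3]@[(u-t["cx"])/t["fx"],(v-t["cy"])/t["fy"],1];k=(z-W[2,3])/d[2];return W[:3,3]+k*d
pts=[]
# board side edges (left u~362-367, right u~456-462) and front edge rows, subpixel by max gradient
def sub(p):
    d=np.abs(np.diff(p));i=int(d.argmax());w=d[max(0,i-2):i+3];return np.sum(w*np.arange(max(0,i-2),max(0,i-2)+len(w)))/w.sum()+.5
F=[];L=[];R=[]
for u in list(range(372,376))+list(range(412,420)): 
    v=165+sub(g[165:182,u]);F.append(ray(u,v,.089)[:2])
for v in range(115,165):
    L.append(ray(352+sub(g[v,352:375]),v,.089)[:2]);R.append(ray(448+sub(g[v,448:472]),v,.089)[:2])
for n,P in(("L",L),("R",R),("F",F)):
    l=cv2.fitLine(np.array(P,np.float32),cv2.DIST_HUBER,0,.001,.001).ravel();print(n,l[2:],np.degrees(np.arctan2(l[1],l[0])))
p=np.array([.565,-.185,.0607])
for q in((12,85,89),(12,-185,89),(197,85,89),(197,-185,89)):print(q,tf(p,q)[0],proj(t,tf(p,q))[0])
E
```

```text
L [ 0.66520715 -0.09337907] 3.293501
R [ 0.64318043 -0.36405712] 3.4775925
F [ 0.57690835 -0.18954691] -86.40777
(12, 85, 89) [ 0.57182157 -0.09942859  0.089     ] [366.56113356 176.31214416]
(12, -185, 89) [ 0.58820051 -0.36893134  0.089     ] [463.54584057 167.60515276]
(197, 85, 89) [ 0.75648086 -0.08820598  0.089     ] [360.16703839 111.15840776]
(197, -185, 89) [ 0.77285979 -0.35770873  0.089     ] [455.91355235 102.57230558]
```

Request:
servo_tool(targets=[[0.04,-0.4,0,0,0],[0.16,-1.3,0,0,0],[0.3,-2.4,0,-0.01,0],[0.42,-3.5,0,-0.02,0],[0.55,-4.5,0,-0.03,0]])

```text
time_s: 5.2
tcp_pos: [0.5312, 0.0767, 0.2579]
ee_rot: [[0.119, -0.993, -0.004], [-0.993, -0.119, -0.001], [0.001, 0.004, -1.0]]
wrist_force: [0.6, 0.5, -0.5]
gripper_width: 0.108
gripper_force: 30.0
```

Request:
servo_tool(targets=[[0.12,-1,0,-0.01,0],[0.24,-2,0,-0.02,0],[0.36,-3,0,-0.02,0],[0.48,-4,0,-0.03,0],[0.6,-5,0,-0.03,0]])

```text
time_s: 5.62
tcp_pos: [0.5492, -0.073, 0.2579]
ee_rot: [[0.089, -0.996, -0.004], [-0.996, -0.089, 0.0], [-0.0, 0.004, -1.0]]
wrist_force: [0.6, 0.3, -1.2]
gripper_width: 0.109
gripper_force: 30.0
```

Request:
servo_tool(targets=[[0.12,-1,0,-0.01,0],[0.24,-2,0,-0.02,0],[0.36,-2.9,0,-0.03,0],[0.44,-3.6,0,-0.03,0],[0.48,-3.87,0,-0.03,0]])

```text
time_s: 6.03
tcp_pos: [0.5636, -0.19, 0.2574]
ee_rot: [[0.057, -0.998, -0.004], [-0.998, -0.057, 0.0], [-0.001, 0.004, -1.0]]
wrist_force: [0.4, 0.3, -0.5]
gripper_width: 0.114
gripper_force: 30.0
```

Request:
servo_tool(targets=[[0,0,-0.3,0,0],[0,0,-0.7,0,0],[0,0,-1.1,0,0],[0,0,-1.4,0,0],[0,0,-1.5,0,0]])

```text
time_s: 6.45
tcp_pos: [0.5634, -0.186, 0.2118]
ee_rot: [[0.061, -0.998, -0.005], [-0.998, -0.061, 0.001], [-0.002, 0.005, -1.0]]
wrist_force: [-0.5, 0.5, -1.0]
gripper_width: 0.113
gripper_force: 30.0
```

Request:
servo_tool(targets=[[0,0,0,0,0],[0,0,0,0,0],[0,0,0,0,0],[0,0,0,0,0],[0,0,0,0,0]])

```text
time_s: 6.87
tcp_pos: [0.5652, -0.1871, 0.2153]
ee_rot: [[0.06, -0.998, 0.001], [-0.998, -0.06, -0.0], [0.0, -0.001, -1.0]]
wrist_force: [-0.8, -0.1, -0.8]
gripper_width: 0.112
gripper_force: 30.0
```

```bash
python3 - <<'E'
from station import r
import cv2,numpy as np,pickle
t=r.capture("top");s=r.capture("scene")
pickle.dump((t,s),open("d.pkl","wb"))
def c(i,x,y,w,h,W,H): return cv2.resize(i["pixels"][y:y+h,x:x+w,::-1],(W,H),interpolation=cv2.INTER_CUBIC)
cv2.imwrite("pics/d.png",np.vstack([c(s,185,165,114,60,798,420),c(t,355,160,114,25,798,175)]))
x=r.sense();print(x["tcp_pos"],x["ee_rot"],x["wrist_force"],x["moment"])
E
```

```text
[ 0.56505141 -0.18717887  0.21509025] [[ 5.99241330e-02 -9.98202576e-01  8.45958118e-04]
 [-9.98202931e-01 -5.99241777e-02 -2.74789457e-05]
 [ 7.81228989e-05 -8.42791221e-04 -9.99999642e-01]] [-0.22161246  0.04589041 -0.40882035] [-0.02159111  0.09891545 -0.00481342]
```

View pics/d.png

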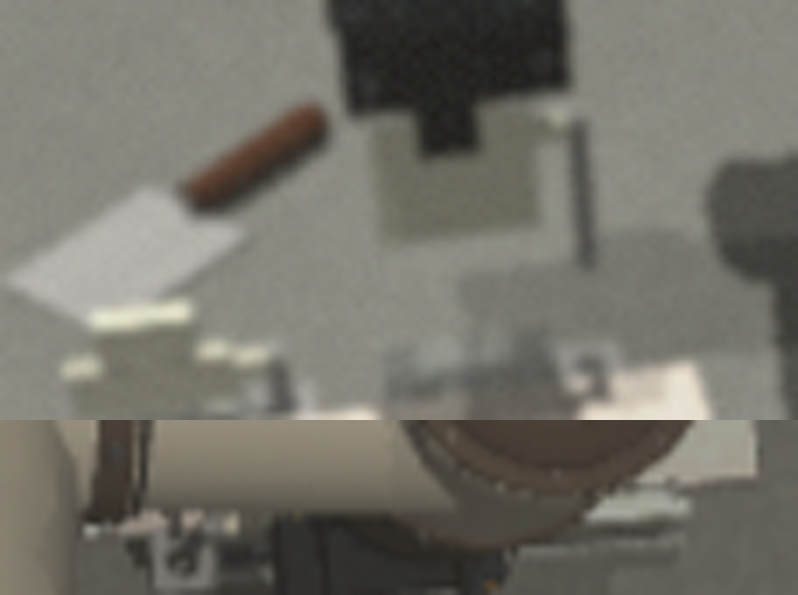

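The rod hangs just above the free eyelet: its tip is at (588,265) in the scene crop and the hole is at about (590,372). I'll measure the holder's offset from the gripper and the eyelet's offset with the same camera.

```bash
python3 - <<'E'
from h import *
t,s=pickle.load(open("d.pkl","rb"))
k=7
C=lambda P:np.round((proj(s,P)-[185,165]+.5)*k-.5)
D=lambda P:np.round((proj(t,P)-[355,160]+.5)*k-.5+[0,420])
yaw=np.radians(3.44)
for off in(0,3,5):
    o=np.array([.5651,-.1872])+off/1000*np.array([-np.sin(yaw),np.cos(yaw)])
    p=[o[0],o[1],yaw,.1554]
    print(off,C(tf(p,[(3,-30,0),(3,30,0),(3,-30,50),(0,46,46),(0,46,-26)])).tolist(),D(tf(p,[(0,46,46)])).tolist())
p=[.5647,-.1842,np.radians(3.45)]
print("rack",C(tf(p,[(0,46,85),(12,85,89),(12,34,85),(12,58,85),(-12,58,85),(-12,34,85),(0,-136,136),(0,-100,136),(3,-148,115),(0,-72,111)])).tolist())
print("rackD",D(tf(p,[(0,46,85),(-12,58,85),(-12,34,85),(12,-185,89)])).tolist())
E
python3 - <<'E'
import pickle,cv2,numpy as np
t,s=pickle.load(open("d.pkl","rb"))
c=lambda i,x,y,w,h,W,H:cv2.resize(i["pixels"][y:y+h,x:x+w,::-1],(W,H),interpolation=cv2.INTER_CUBIC)
cv2.imwrite("pics/e.png",np.hstack([c(s,255,180,32,48,400,600),c(t,370,170,26,39,400,600)]))
E
```

```text
0 [[373.0, 247.0], [534.0, 225.0], [359.0, 135.0], [569.0, 113.0], [580.0, 270.0]] [[224.0, 522.0]]
3 [[381.0, 246.0], [542.0, 224.0], [368.0, 134.0], [577.0, 112.0], [588.0, 269.0]] [[216.0, 523.0]]
5 [[386.0, 245.0], [548.0, 223.0], [373.0, 133.0], [582.0, 112.0], [593.0, 269.0]] [[210.0, 523.0]]
rack [[594.0, 360.0], [698.0, 357.0], [568.0, 384.0], [629.0, 375.0], [619.0, 338.0], [558.0, 346.0], [95.0, 322.0], [195.0, 308.0], [71.0, 376.0], [279.0, 351.0]]
rackD [[182.0, 560.0], [155.0, 593.0], [215.0, 588.0], [761.0, 477.0]]
```

View pics/e.png

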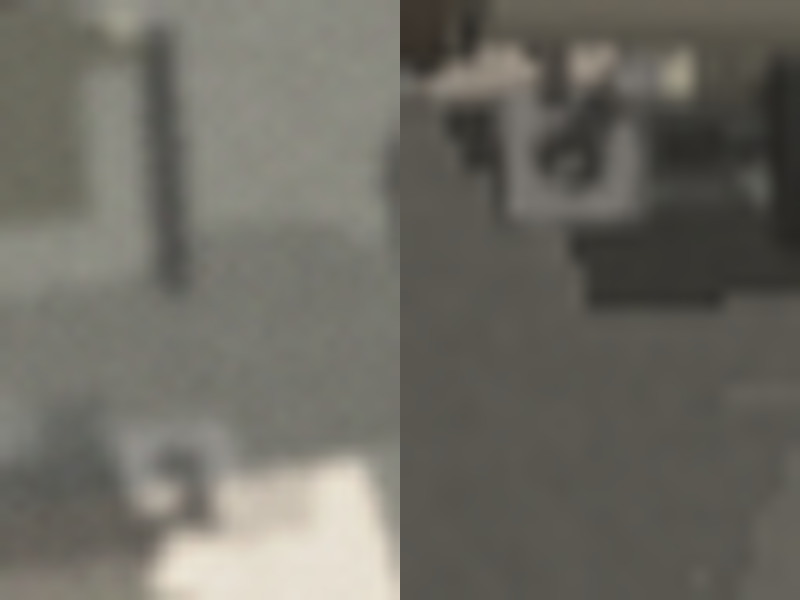

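Request:
servo_tool(targets=[[0,-0.04,-0.2,0,0],[0,-0.04,-0.5,0,0],[0,-0.04,-0.8,0,0],[0,-0.04,-1.05,0,0],[0,-0.04,-1.15,0,0]])

```text
time_s: 7.38
tcp_pos: [0.5638, -0.1882, 0.1778]
ee_rot: [[0.06, -0.998, -0.004], [-0.998, -0.06, 0.001], [-0.001, 0.004, -1.0]]
wrist_force: [-0.2, 0.1, -0.6]
gripper_width: 0.109
gripper_force: 30.0
```

Request:
servo_tool(targets=[[0,0,-0.1,0,0],[0,0,-0.2,0,0],[0,0,-0.3,0,0],[0,0,-0.4,0,0],[0,0,-0.5,0,0]])

```text
time_s: 7.8
tcp_pos: [0.565, -0.1884, 0.1651]
ee_rot: [[0.06, -0.998, 0.001], [-0.998, -0.06, -0.0], [0.0, -0.001, -1.0]]
wrist_force: [-0.1, 0.0, -1.7]
gripper_width: 0.111
gripper_force: 30.0
```

Request:
servo_tool(targets=[[0,0,0,0,0],[0,0,0,0,0],[0,0,0,0,0],[0,0,0,0,0],[0,0,0,0,0]])

```text
time_s: 8.22
tcp_pos: [0.565, -0.1884, 0.1654]
ee_rot: [[0.06, -0.998, 0.001], [-0.998, -0.06, -0.0], [0.0, -0.001, -1.0]]
wrist_force: [1.1, -0.1, -1.2]
gripper_width: 0.113
gripper_force: 30.0
```

```bash
python3 - <<'E'
from station import r
import cv2,numpy as np,pickle
t=r.capture("top");s=r.capture("scene")
pickle.dump((t,s),open("f.pkl","wb"))
def c(i,x,y,w,h,W,H): return cv2.resize(i["pixels"][y:y+h,x:x+w,::-1],(W,H),interpolation=cv2.INTER_CUBIC)
cv2.imwrite("pics/f.png",np.hstack([c(s,235,180,50,50,500,500),c(t,372,165,24,48,250,500)]))
x=r.sense();print(x["tcp_pos"],x["ee_rot"][:,1],x["wrist_force"],x["moment"])
E
```

```text
[ 0.56496515 -0.18836699  0.1652982 ] [-9.98200389e-01 -5.99658410e-02 -2.85815322e-04] [ 0.82967858 -0.17149008 -0.58108724] [ 0.04990562  0.11249205 -0.04074288]
```

View pics/f.png

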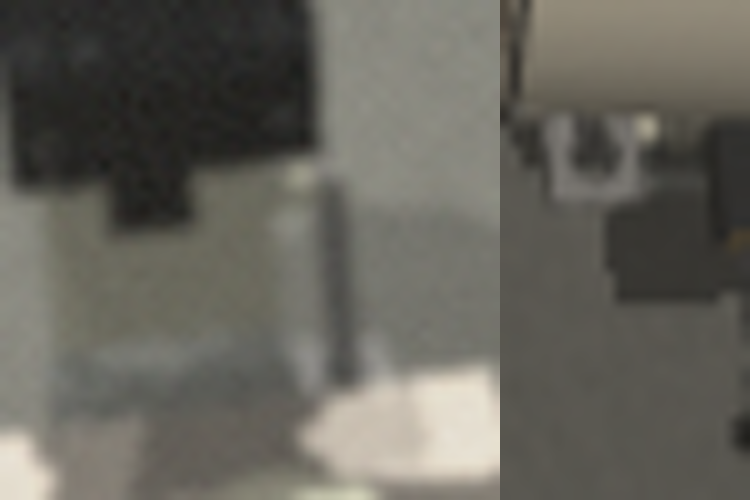

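The rod tip is 5 mm inside the eyelet mouth, centred, and the forces are almost nil. I'll carry on down towards the lip.

Request:
servo_tool(targets=[[0,0,-0.05,0,0],[0,0,-0.1,0,0],[0,0,-0.15,0,0],[0,0,-0.2,0,0],[0,0,-0.25,0,0]])

```text
time_s: 8.73
tcp_pos: [0.5649, -0.1884, 0.1574]
ee_rot: [[0.06, -0.998, -0.0], [-0.998, -0.06, 0.0], [-0.0, 0.0, -1.0]]
wrist_force: [-0.2, 0.0, -0.8]
gripper_width: 0.111
gripper_force: 30.0
```

Request:
servo_tool(targets=[[0,0,-0.05,0,0],[0,0,-0.1,0,0],[0,0,-0.15,0,0],[0,0,-0.2,0,0],[0,0,-0.2,0,0]])

```text
time_s: 9.15
tcp_pos: [0.5647, -0.1883, 0.1512]
ee_rot: [[0.06, -0.998, -0.001], [-0.998, -0.06, 0.0], [-0.0, 0.001, -1.0]]
wrist_force: [0.1, -0.4, -0.3]
gripper_width: 0.114
gripper_force: 30.0
```

Request:
servo_tool(targets=[[0,0,-0.05,0,0],[0,0,-0.1,0,0],[0,0,-0.15,0,0],[0,0,-0.2,0,0],[0,0,-0.25,0,0]])

```text
time_s: 9.57
tcp_pos: [0.5649, -0.1883, 0.144]
ee_rot: [[0.06, -0.998, -0.0], [-0.998, -0.06, 0.0], [-0.0, 0.0, -1.0]]
wrist_force: [0.7, 0.2, -1.2]
gripper_width: 0.109
gripper_force: 30.0
```

Request:
servo_tool(targets=[[0,0,-0.05,0,0],[0,0,-0.1,0,0],[0,0,-0.15,0,0],[0,0,-0.2,0,0],[0,0,-0.2,0,0]])

```text
time_s: 9.98
tcp_pos: [0.5647, -0.1883, 0.1377]
ee_rot: [[0.06, -0.998, -0.001], [-0.998, -0.06, 0.0], [-0.0, 0.001, -1.0]]
wrist_force: [-0.1, -0.5, -1.7]
gripper_width: 0.112
gripper_force: 30.0
```

Request:
servo_tool(targets=[[0,0,-0.04,0,0],[0,0,-0.08,0,0],[0,0,-0.12,0,0],[0,0,-0.16,0,0],[0,0,-0.2,0,0]])

```text
time_s: 10.4
tcp_pos: [0.5651, -0.1884, 0.1329]
ee_rot: [[0.06, -0.998, 0.001], [-0.998, -0.06, -0.0], [0.0, -0.001, -1.0]]
wrist_force: [-1.6, 0.7, 4.1]
gripper_width: 0.114
gripper_force: 30.0
```

Request:
servo_tool(targets=[[0,0,-0.03,0,0],[0,0,-0.06,0,0],[0,0,-0.09,0,0],[0,0,-0.12,0,0],[0,0,-0.15,0,0]])

```text
time_s: 10.82
tcp_pos: [0.5652, -0.1884, 0.1286]
ee_rot: [[0.06, -0.998, 0.001], [-0.998, -0.06, -0.0], [0.001, -0.001, -1.0]]
wrist_force: [-1.7, 1.7, 7.5]
gripper_width: 0.111
gripper_force: 30.0
```

Request:
servo_tool(targets=[[0,0,-0.02,0,0],[0,0,-0.04,0,0],[0,0,-0.06,0,0],[0,0,-0.08,0,0],[0,0,-0.08,0,0]])

```text
time_s: 11.23
tcp_pos: [0.5652, -0.1884, 0.1265]
ee_rot: [[0.061, -0.998, 0.001], [-0.998, -0.061, -0.001], [0.001, -0.001, -1.0]]
wrist_force: [-1.7, 1.3, 7.4]
gripper_width: 0.112
gripper_force: 30.0
```

Request:
servo_tool(targets=[[0,0,-0.02,0,0],[0,0,-0.04,0,0],[0,0,-0.06,0,0],[0,0,-0.08,0,0],[0,0,-0.08,0,0]])

```text
time_s: 11.65
tcp_pos: [0.5654, -0.1885, 0.1246]
ee_rot: [[0.061, -0.998, 0.002], [-0.998, -0.061, -0.001], [0.001, -0.001, -1.0]]
wrist_force: [-3.1, 1.5, 9.2]
gripper_width: 0.111
gripper_force: 30.0
```

Request:
servo_tool(targets=[[0,0,-0.02,0,0],[0,0,-0.04,0,0],[0,0,-0.04,0,0],[0,0,-0.04,0,0],[0,0,-0.04,0,0]])

```text
time_s: 12.07
tcp_pos: [0.5657, -0.1885, 0.1245]
ee_rot: [[0.061, -0.998, 0.002], [-0.998, -0.061, -0.001], [0.001, -0.002, -1.0]]
wrist_force: [-3.3, 2.9, 14.0]
gripper_width: 0.111
gripper_force: 30.0
```

Request:
servo_tool(targets=[[0,0,-0.01,0,0],[0,0,-0.02,0,0],[0,0,-0.02,0,0],[0,0,-0.02,0,0],[0,0,-0.02,0,0]])

```text
time_s: 12.48
tcp_pos: [0.5658, -0.1886, 0.1245]
ee_rot: [[0.061, -0.998, 0.003], [-0.998, -0.061, -0.001], [0.002, -0.003, -1.0]]
wrist_force: [-3.5, 3.0, 15.3]
gripper_width: 0.115
gripper_force: 30.0
```

Request:
servo_tool(targets=[[0,0,0,0,0],[0,0,0,0,0],[0,0,0,0,0],[0,0,0,0,0],[0,0,0,0,0]])

```text
time_s: 12.9
tcp_pos: [0.5658, -0.1886, 0.1245]
ee_rot: [[0.061, -0.998, 0.003], [-0.998, -0.061, -0.001], [0.002, -0.003, -1.0]]
wrist_force: [-4.0, 2.3, 16.1]
gripper_width: 0.113
gripper_force: 30.0
```

```bash
python3 - <<'E'
from station import r
import cv2,numpy as np
t=r.capture("top");s=r.capture("scene")
def c(i,x,y,w,h,W,H): return cv2.resize(i["pixels"][y:y+h,x:x+w,::-1],(W,H),interpolation=cv2.INTER_CUBIC)
cv2.imwrite("pics/g.png",np.vstack([c(s,175,185,120,50,798,333),c(t,230,90,240,120,500,250)[:, :].copy() if 0 else cv2.copyMakeBorder(c(t,230,90,240,120,500,250),0,0,0,298,cv2.BORDER_CONSTANT)]))
x=r.sense();print(x["tcp_pos"],x["wrist_force"],x["moment"])
E
```

```text
[ 0.56585135 -0.18856231  0.12447107] [-3.7487131   3.0322913  15.88231491] [0.96689852 1.50507783 0.05918082]
```

View pics/g.png

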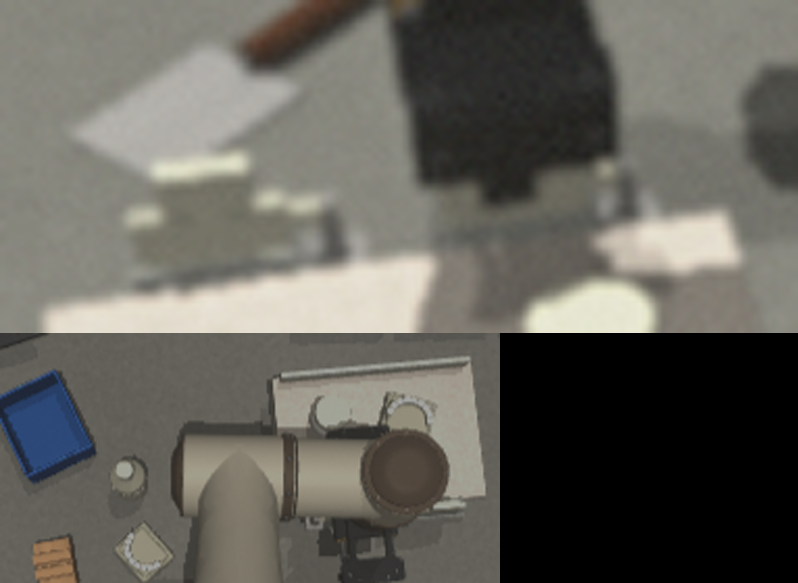

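The holder sits at the same height as its neighbour and the rod is through the eyelet. z has stalled at the home height while the force has risen past 10 N to 16 N, so the strip is on its stop. The jar, casts, bottle and bin are where they were.

```bash
python3 -c "
from station import r
print(r.finish_job())"
```

```text
the job is handed in; nothing more can be done
None
```

I handed the job in with the spare label holder pressed fully home in the free bay and still gripped: rod through the eyelet, card facing out, and about 16 N holding the spring strip on its stop.

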